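Snap the finished paint markers shut

ROBOT

A 6-joint arm with a two-finger parallel gripper is mounted at the origin on a cart in front of the work surface, level with it; the furniture and walls round the work are solid. World frame = base frame: x ahead of the robot, y to its left, z up, the work surface at z = 0. Lengths are in m, angles in degrees, forces in N, time in s.
With the tool pointing down it reaches from about 0.35 to 0.875 m from the base axis. Payload 4.2 kg.
Tool frame: the origin (TCP) lies at the very end of the fingers, on their centre line; the grasp point (between the pads) lies r.pinch_z behind it (r.pinch_z is the distance from the TCP to the grasp point, in m); y points along the fingers, z is the direction in which the jaws open and shut, and the axes are right-handed (so a half turn about y gives the same grasp; the last joint's range is limited). The gripper opens to 87 mm and grips with 3 to 60 N. Pads are 19 mm wide; open, the fingers measure 117 mm over their backs; the gripper's body (75 mm by 190 mm) begins 51 mm behind the grasp point.
Start: joints at [81.624, 22.042, 0.453, 0, -68.411, -14.817], TCP at [0.246, 0.574, 0.223] pointing down, gripper open.
Joint ranges: [-179.83, 179.83], [-69.29, 118.12], [-61.27, 80.66], [-181.25, 117.63], [-171.15, -9.14], [-177.46, 177.46]. Speed limits (degrees/s): [159.86, 159.86, 180, 180, 180, 180].

INTERFACE

Orientations are given as a 3x3 rotation matrix whose columns are the frame's x, y, z axes.
In Python, from station import sense, capture, camera_params, r gives the robot as it stands.
- The arm moves only by the tool move_arm, never from a script. Its argument "increments" is text: rows parted by semicolons, each of 7 numbers parted by spaces: the closure, from -1 (fully open) to 1 (shut), so that 0 is half open, then the shift along the tool's x, y, z in m, then the turn, a rotation vector about the tool's x, y, z in rad. In form: hand x y z wx wy wz; .... A call has 1 to 8 rows; each row is the pose to reach, as a shift and turn from the pose commanded when the call began, along the tool's axes at that moment; what a row does not reach only later rows make up. A row lasts 1/10 s, in which the tool goes at most 50 mm and 8.59 degrees, less where a joint would pass 70% of its speed; a pose out of reach is approached as far as the arm can. A call with a gripper value outside its range is refused whole. The fingers move at their own pace and stop on an object; the grip force is fixed at half the most. Time passes only in rows, so rows that repeat a pose let the fingers close. It gives the time, the measured TCP pose, the force and the opening at its end, in the units of the state.
- sense(): the state, without advancing time (a new reading comes with each control period).
- capture(name): name is "scene" or "top" or "wrist"; returns (picture, depth): 400x640x3 uint8, red, green, blue; 400x640 float32, m along the optical axis (not along the pixel's ray), 0 where there is no reading.
- camera_params(name): a dict with "fx", "fy", "cx", "cy" (pixels), "distortion" ([k1, k2, p1, p2, k3] as OpenCV has them; the pictures are not rectified), "xyz" and "orientation" of the camera in the world. Camera axes: x right, y down, z forward; pixel columns grow to the right and rows downward; lengths in m; the calibration is good to about 2 mm. A picture is of the moment at which its call begins: read the wrist's pose just before it. camera_params takes no time and is no camera call; for the wrist camera it gives the pose at the moment of the call.
- r.finish_job(): hands the job in, once; it reports no verdict.
The state is a dict: "time_s": time; "joints": joint angles; "joint_velocities": joint speeds; "effort": joint torques, N m; "tcp_pos": TCP position; "ee_rot": TCP orientation; "wrist_force": force on the tool from outside, world axes, zero at the start; "moment": the same for the moment, N m; "gripper_width": opening from 0.0 (shut) to 1.0 (fully open).
Only numpy, scipy, OpenCV 4.12 (cv2) and the standard library are available. Lean on these libraries where they do the work, as an engineer would, in place of code of your own. Each camera call takes 0.05 s, during which the arm holds its last target.

TASK

The red and the yellow paint markers in the log stand are finished with: push their caps down until they snap fully home. The blue marker is still in use, so leave its loose cap standing up just as it is.

Things in the scene. Friction and masses are not known exactly. Their poses are not given: they have to be found in the camera images.
- red_cap: red cap of the red marker, an upright cylinder 20 mm across, 42 mm long; origin at the middle of its flat top. Slides only up and down, 18 mm; fully home its top is 137 mm above the bench and its skirt meets the grey barrel. Starts 11 to 16 mm higher, white neck showing. A downward push moves it: about 3 N of friction, 6 N more at a snap 10 to 5 mm above home, then a rigid stop; stays put.
- yellow_cap: yellow cap of the yellow marker, an upright cylinder 20 mm across, 42 mm long; origin at the middle of its flat top. Slides only up and down, 18 mm; fully home its top is 137 mm above the bench and its skirt meets the grey barrel. Starts 11 to 16 mm higher, white neck showing. A downward push moves it: about 3 N of friction, 6 N more at a snap 10 to 5 mm above home, then a rigid stop; stays put.
- blue_cap: blue cap of the blue marker, an upright cylinder 20 mm across, 42 mm long; origin at the middle of its flat top. Slides only up and down, 18 mm; fully home its top is 137 mm above the bench and its skirt meets the grey barrel. Starts 11 to 16 mm higher, white neck showing. Moves as easily as the others: leave it as it is.
- marker_log: fixed stand: a slice of log, 139 x 204 x 51 mm, origin mid underside, on the bench; its x axis points away from the robot within 20 degrees. Four fixed upright markers 20 mm across stand in a row at its x = -15, y = +72, +24, -24, -72 mm, in any order: red, yellow, blue, and green, whose cap is already home. Nothing in it is higher than 155 mm above the bench.

How it is judged:
By the outcome, as a careful person would: the job done as asked, in the order asked, and still so for the second after the job is handed in, with the robot touching nothing.
It also fails if it takes over 26 s, if anything falls off the work surface, if the arm or the gripper's body presses on something with over 40 N, if the wrist force passes 120 N, or if a joint passes its speed limit or range.

## Working session

There is one attempt and no reset: what is moved stays moved. The work goes in short steps, Python scripts to look and compute and a tool call to move; the robot and the scene stay as the last step left them, time stands still between calls to the robot, and variables do not carry over. Pictures are saved under pics/ and viewed, and the job is handed in when it is done.

Besides the shell and the picture viewer there is one more tool, called after "Request:" in YAML: its name, and indented under it one key for each argument. move_arm: Moves the arm, as the interface text tells. Its arguments: {"type":"object","properties":{"increments":{"type":"string"}},"required":["increments"]}

```bash
ls; mkdir -p pics; python3 - <<'E'
from station import sense,capture,camera_params,r
import cv2,numpy as np
s=sense();print({k:np.round(v,4).tolist() for k,v in s.items()});print(r.pinch_z)
for n in ("scene","top"):
    p=camera_params(n);print(n,p)
    im,d=capture(n);np.savez(f"{n}0.npz",im=im,d=d)
    cv2.imwrite(f"pics/{n}0.png",im[...,::-1])
E
```

```text
pics
{'time_s': 0.0, 'joints': [81.6225, 22.0897, 0.3797, -0.0275, -68.411, -14.8151], 'joint_velocities': [0.0233, -0.0442, -0.1033, -0.1138, -0.0327, -0.0018], 'effort': [-0.0015, -39.0664, 18.74, 4.2198, 0.011, -0.0002], 'tcp_pos': [0.2459, 0.5739, 0.2215], 'ee_rot': [[-0.9191, -0.0007, -0.394], [0.394, -0.002, -0.9191], [-0.0001, -1.0, 0.0022]], 'wrist_force': [1.0686, 0.1758, 0.0336], 'moment': [0.0046, 0.0108, 0.0404], 'gripper_width': 1.0027}
0.0187
scene {'fx': 502.0308002922287, 'fy': 502.0308002922287, 'cx': 319.2058595888294, 'cy': 202.53610565452155, 'distortion': array([-0.11021317,  0.        ,  0.        ,  0.        ,  0.        ]), 'xyz': array([-0.07245011, -0.43809773,  0.51851868]), 'orientation': array([[ 0.62692619, -0.39558323,  0.67117618],
       [-0.77895771, -0.30309763,  0.54895966],
       [-0.01372732, -0.86697505, -0.49816245]])}
top {'fx': 392.3191084379756, 'fy': 392.3191084379756, 'cx': 318.79481966877415, 'cy': 202.86011134210554, 'distortion': array([-0.05835728,  0.        ,  0.        ,  0.        ,  0.        ]), 'xyz': array([0.30864634, 0.04530362, 0.92643584]), 'orientation': array([[ 0.01085812, -0.97573408,  0.21868953],
       [-0.99993996, -0.01027282,  0.0038133 ],
       [-0.00147421, -0.2187178 , -0.97578704]])}
```

View pics/scene0.png

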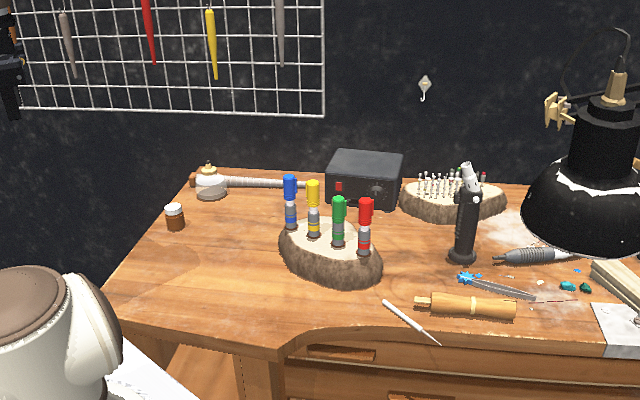

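View pics/top0.png

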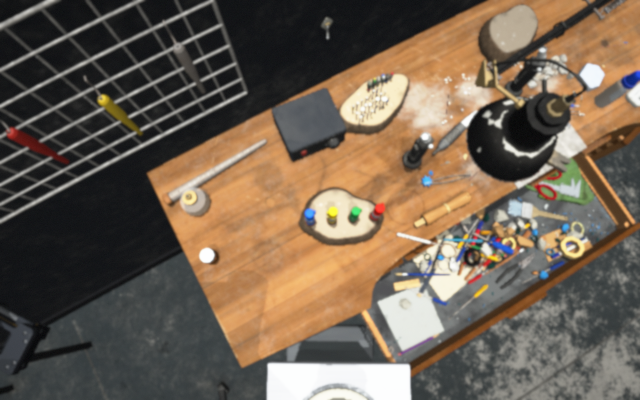

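The scene view shows the caps left to right as blue (290,178), yellow (313,183), green (338,199) and red (366,201). The top view has the same order at (310,215), (333,213), (355,213) and (379,210). Next I'll measure them from both views.

```bash
cat > h.py <<'E'
import cv2,numpy as np
from station import camera_params
def cloud(n,im,d,p=None):
    p=p or camera_params(n)
    K=np.array([[p['fx'],0,p['cx']],[0,p['fy'],p['cy']],[0,0,1]])
    v,u=np.mgrid[:d.shape[0],:d.shape[1]]
    q=cv2.undistortPoints(np.stack([u,v],-1).reshape(-1,1,2).astype(np.float32),K,p['distortion']).reshape(*d.shape,2)
    P=np.dstack([q[...,0]*d,q[...,1]*d,d])
    return P@np.array(p['orientation']).T+p['xyz']
def hsvmask(im,c):
    h,s,v=[x.astype(int) for x in cv2.split(cv2.cvtColor(im,cv2.COLOR_RGB2HSV))]
    g=(s>120)&(v>60)
    return g&{'red':(h<6)|(h>172),'yellow':(h>21)&(h<33),'green':(h>55)&(h<88),'blue':(h>100)&(h<125)}[c]
def fit(P,m):
    pts=P[m]; pts=pts[np.isfinite(pts).all(1)]
    return pts
E
python3 - <<'E'
from h import *
roi={'scene':(165,270,275,385),'top':(195,235,295,390)}
for n in roi:
    z=np.load(n+'0.npz');im,d=z['im'],z['d'];P=cloud(n,im,d)
    a,b,c,e=roi[n];R=np.zeros(d.shape,bool);R[a:b,c:e]=1
    for k in ('blue','yellow','green','red'):
        m=hsvmask(im,k)&R&(d>0)&(P[...,2]>.085)
        pts=P[m]
        zt=np.percentile(pts[:,2],[50,80,90,95,99])
        t=pts[pts[:,2]>zt[3]-.006]
        ys,xs=np.where(m)
        print(n,k,len(pts),np.round(zt,4),'top mean',np.round(t.mean(0),4),'n',len(t),'x',np.round(np.percentile(t[:,0],[5,95]),3),'y',np.round(np.percentile(t[:,1],[5,95]),3),ys.min(),ys.max(),xs.min(),xs.max())
    cv2.imwrite(f'pics/{n}_crop.png',cv2.resize(im[a-10:b+10,c-10:e+10,::-1],None,fx=5,fy=5,interpolation=cv2.INTER_NEAREST)[:600,:800])
E
```

```text
scene blue 315 [0.1313 0.1456 0.1479 0.1486 0.149 ] top mean [0.4623 0.0623 0.1468] n 84 x [0.456 0.47 ] y [0.054 0.071] 174 200 283 296
scene yellow 321 [0.1349 0.1483 0.1508 0.1515 0.1522] top mean [0.4663 0.0157 0.1498] n 83 x [0.46  0.474] y [0.008 0.025] 179 206 306 318
scene green 304 [0.1217 0.1342 0.1359 0.1364 0.1374] top mean [ 0.4706 -0.033   0.1348] n 90 x [0.464 0.479] y [-0.04  -0.025] 195 223 332 346
scene red 374 [0.1326 0.1452 0.1477 0.1484 0.1491] top mean [ 0.4747 -0.0805  0.1466] n 103 x [0.468 0.485] y [-0.087 -0.072] 197 225 359 373
top blue 96 [0.1472 0.1492 0.15   0.1504 0.1512] top mean [0.4622 0.0682 0.1481] n 69 x [0.455 0.47 ] y [0.06  0.076] 209 220 304 314
top yellow 102 [0.1498 0.1514 0.1522 0.1531 0.1536] top mean [0.4661 0.0206 0.151 ] n 67 x [0.46  0.473] y [0.013 0.029] 207 218 327 337
top green 73 [0.1349 0.1367 0.137  0.1373 0.1376] top mean [ 0.469  -0.0272  0.1356] n 49 x [0.463 0.475] y [-0.034 -0.02 ] 208 218 351 360
top red 102 [0.1469 0.1487 0.1494 0.15   0.151 ] top mean [ 0.4745 -0.0747  0.1479] n 68 x [0.468 0.482] y [-0.082 -0.067] 204 215 373 384
```

View pics/scene_crop.png

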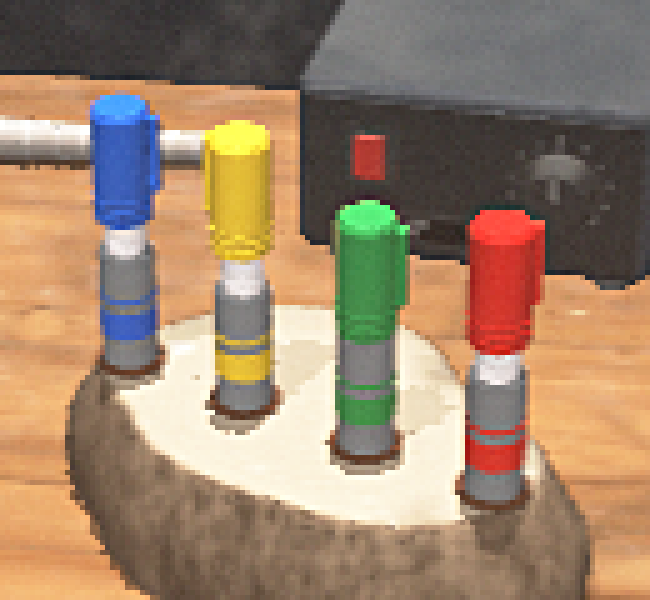

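```bash
python3 - <<'E'
from h import *
roi={'scene':(165,270,275,385),'top':(195,235,295,390)}
for n in roi:
    z=np.load(n+'0.npz');im,d=z['im'],z['d'];P=cloud(n,im,d)
    a,b,c,e=roi[n];R=np.zeros(d.shape,bool);R[a:b,c:e]=1
    for k in ('blue','yellow','green','red'):
        pts=P[hsvmask(im,k)&R&(d>0)&(P[...,2]>.085)]
        zt=np.percentile(pts[:,2],95); t=pts[pts[:,2]>zt-.0025]
        print(n,k,len(t),np.round((t.max(0)+t.min(0))/2,4),np.round(np.ptp(t,axis=0),3))
    # tall things near work region
    W=(d>0)&(P[...,2]>.16)&(P[...,2]<.7)&(P[...,0]>.2)&(P[...,0]<.75)&(P[...,1]>-.5)&(P[...,1]<.75)
    pts=P[W]; 
    for y in np.arange(-.5,.75,.1):
        q=pts[(pts[:,1]>y)&(pts[:,1]<y+.1)]
        if len(q)>5: print(n,'y',round(y,1),len(q),'min',q.min(0).round(3),'max',q.max(0).round(3))
E
```

```text
scene blue 54 [0.4638 0.0643 0.1479] [0.019 0.02  0.003]
scene yellow 58 [0.4685 0.0167 0.1508] [0.018 0.017 0.003]
scene green 64 [ 0.4719 -0.0314  0.1359] [0.017 0.019 0.004]
scene red 67 [ 0.4767 -0.0789  0.1477] [0.016 0.019 0.003]
scene y -0.5 1627 min [ 0.548 -0.437  0.16 ] max [ 0.674 -0.4    0.241]
scene y -0.4 11075 min [ 0.537 -0.4    0.16 ] max [ 0.75  -0.3    0.411]
scene y -0.3 1614 min [ 0.561 -0.3    0.16 ] max [ 0.733 -0.256  0.387]
scene y -0.2 173 min [ 0.612 -0.187  0.16 ] max [ 0.632 -0.161  0.181]
scene y 0.2 4988 min [0.665 0.205 0.16 ] max [0.75  0.3   0.385]
scene y 0.3 5581 min [0.593 0.3   0.16 ] max [0.708 0.4   0.382]
scene y 0.4 5162 min [0.208 0.4   0.16 ] max [0.65  0.5   0.383]
scene y 0.5 5943 min [0.213 0.5   0.16 ] max [0.595 0.6   0.429]
scene y 0.6 5387 min [0.266 0.6   0.16 ] max [0.538 0.7   0.393]
scene y 0.7 1615 min [0.42 0.7  0.16] max [0.48  0.75  0.392]
top blue 42 [0.4627 0.068  0.1496] [0.015 0.016 0.003]
top yellow 41 [0.466  0.0206 0.1529] [0.017 0.014 0.004]
top green 37 [ 0.4695 -0.0273  0.1363] [0.013 0.015 0.003]
top red 44 [ 0.4748 -0.075   0.1495] [0.015 0.018 0.004]
top y -0.5 264 min [ 0.548 -0.435  0.161] max [ 0.75  -0.4    0.223]
top y -0.4 5600 min [ 0.536 -0.4    0.16 ] max [ 0.75  -0.3    0.412]
top y -0.3 2004 min [ 0.557 -0.3    0.16 ] max [ 0.731 -0.252  0.389]
top y -0.2 76 min [ 0.611 -0.183  0.16 ] max [ 0.628 -0.159  0.181]
top y 0.2 5856 min [0.664 0.209 0.16 ] max [0.75  0.3   0.485]
top y 0.3 10696 min [0.592 0.3   0.16 ] max [0.707 0.4   0.544]
top y 0.4 11462 min [0.2  0.4  0.16] max [0.649 0.5   0.556]
top y 0.5 5787 min [0.2  0.5  0.16] max [0.59  0.6   0.449]
top y 0.6 1541 min [0.253 0.6   0.16 ] max [0.532 0.699 0.312]
top y 0.7 15 min [0.467 0.701 0.161] max [0.474 0.714 0.177]
```

Request:
move_arm:
  increments: "1 -0.03 0 0.03 0 0 0; 1 -0.06 0 0.065 0 0 0; 1 -0.09 0 0.1 0 0 0; 1 -0.12 0 0.13 0 0 0; 1 -0.15 0 0.165 0 0 0; 1 -0.18 0 0.2 0 0 0; 1 -0.21 0 0.23 0 0 0; 1 -0.23 0 0.25 0 0 0"

```text
time_s: 0.9
tcp_pos: [0.359, 0.2514, 0.2224]
ee_rot: [[-0.919, -0.001, -0.395], [0.395, -0.0, -0.919], [0.0, -1.0, 0.001]]
wrist_force: [-0.1, -0.1, 0.3]
gripper_width: 0.354
```

Request:
move_arm:
  increments: "1 -0.03 0 0.033 0 0 0; 1 -0.06 0 0.066 0 0 0; 1 -0.09 0 0.1 0 0 0; 1 -0.12 0 0.13 0 0 0; 1 -0.15 0 0.163 0 0 0; 1 -0.18 0 0.196 0 0 0; 1 -0.21 0 0.23 0 0 0; 1 -0.234 0 0.254 0 0 0"

```text
time_s: 1.7
tcp_pos: [0.4741, -0.0739, 0.2223]
ee_rot: [[-0.919, -0.001, -0.395], [0.395, -0.0, -0.919], [0.001, -1.0, 0.0]]
wrist_force: [0.9, -0.6, 0.7]
gripper_width: 0.009
```

```bash
python3 - <<'E'
from h import *
from station import sense,capture,r
s=sense();print(s['time_s'],s['tcp_pos'],s['gripper_width'])
p=camera_params('wrist');im,d=capture('wrist');P=cloud('wrist',im,d,p)
cv2.imwrite('pics/wrist1.png',im[...,::-1])
for k in ('blue','yellow','green','red'):
    m=hsvmask(im,k)&(d>0)&(P[...,2]>.1)&(P[...,2]<.16)&(abs(P[...,0]-.47)<.05)&(abs(P[...,1])<.12)
    pts=P[m]
    if len(pts)<20: print(k,len(pts));continue
    zt=np.percentile(pts[:,2],95); t=pts[pts[:,2]>zt-.0025]
    print(k,len(t),np.round((t.max(0)+t.min(0))/2,4),np.round(np.ptp(t,axis=0),3))
E
```

```text
1.7 [ 0.47407072 -0.07388422  0.22226843] 0.009076029542420112
blue 41 [0.4714 0.06   0.1415] [0.006 0.012 0.006]
yellow 27 [0.4759 0.0151 0.1331] [0.004 0.008 0.004]
green 392 [ 0.473  -0.0292  0.1373] [0.018 0.018 0.004]
red 476 [ 0.4768 -0.0763  0.1491] [0.018 0.018 0.004]
```

View pics/wrist1.png

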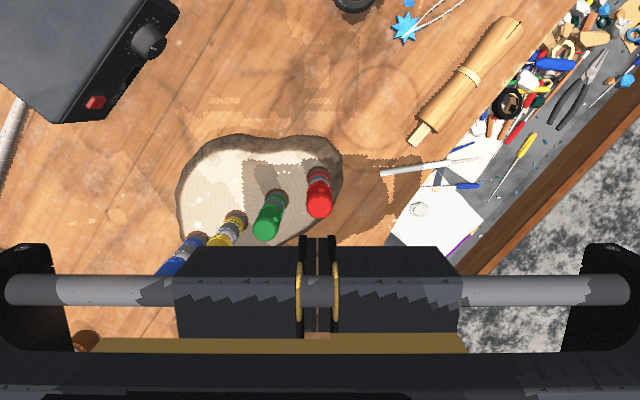

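Request:
move_arm:
  increments: "1 -0.0036 0.02 0.0033 0 0 0; 1 -0.0036 0.045 0.0033 0 0 0; 1 -0.0036 0.06 0.0033 0 0 0; 1 -0.0036 0.066 0.0033 0 0 0; 1 -0.0036 0.07 0.0033 0 0 0; 1 -0.0036 0.074 0.0033 0 0 0"

```text
time_s: 2.35
tcp_pos: [0.4767, -0.0758, 0.149]
ee_rot: [[-0.919, 0.001, -0.393], [0.393, -0.0, -0.919], [-0.001, -1.0, -0.0]]
wrist_force: [-0.7, 0.7, 3.2]
gripper_width: 0.005
```

Request:
move_arm:
  increments: "1 0 0.002 0 0 0 0; 1 0 0.004 0 0 0 0; 1 0 0.006 0 0 0 0; 1 0 0.008 0 0 0 0; 1 0 0.009 0 0 0 0; 1 0 0.01 0 0 0 0; 1 0 0.011 0 0 0 0"

```text
time_s: 3.05
tcp_pos: [0.4766, -0.0759, 0.1381]
ee_rot: [[-0.919, 0.002, -0.394], [0.394, 0.0, -0.919], [-0.002, -1.0, -0.001]]
wrist_force: [-0.1, 0.7, 2.7]
gripper_width: 0.006
```

Request:
move_arm:
  increments: "1 0 0.001 0 0 0 0; 1 0 0.0015 0 0 0 0; 1 0 0.002 0 0 0 0"

```text
time_s: 3.35
tcp_pos: [0.4767, -0.0759, 0.1373]
ee_rot: [[-0.92, 0.001, -0.393], [0.393, -0.0, -0.92], [-0.001, -1.0, -0.0]]
wrist_force: [-4.8, 3.0, 14.5]
gripper_width: 0.003
```

Request:
move_arm:
  increments: "1 0 0.0005 0 0 0 0; 1 0 0.001 0 0 0 0"

```text
time_s: 3.55
tcp_pos: [0.4768, -0.0759, 0.1372]
ee_rot: [[-0.92, 0.002, -0.393], [0.393, -0.001, -0.92], [-0.002, -1.0, -0.0]]
wrist_force: [-7.6, 3.3, 20.2]
gripper_width: 0.008
```

Request:
move_arm:
  increments: "1 0 -0.03 0 0 0 0; 1 0 -0.07 0 0 0 0; 1 0.01 -0.075 -0.02 0 0 0; 1 0.026 -0.075 -0.05 0 0 0; 1 0.04 -0.075 -0.075 0 0 0; 1 0.0457 -0.075 -0.0843 0 0 0; 1 0.0457 -0.075 -0.0843 0 0 0"

```text
time_s: 4.25
tcp_pos: [0.4671, 0.0204, 0.2092]
ee_rot: [[-0.92, -0.001, -0.392], [0.392, -0.0, -0.92], [0.001, -1.0, 0.0]]
wrist_force: [-0.3, -0.0, 1.2]
gripper_width: 0.006
```

```bash
python3 - <<'E'
from h import *
from station import sense,capture,r
s=sense();print(s['time_s'],s['tcp_pos'],s['wrist_force'])
p=camera_params('wrist');im,d=capture('wrist');P=cloud('wrist',im,d,p)
cv2.imwrite('pics/wrist2.png',im[...,::-1])
for k in ('blue','yellow','green','red'):
    m=hsvmask(im,k)&(d>0)&(P[...,2]>.1)&(P[...,2]<.16)&(abs(P[...,0]-.47)<.05)&(abs(P[...,1])<.12)
    pts=P[m]
    if len(pts)<20: print(k,len(pts));continue
    zt=np.percentile(pts[:,2],95); t=pts[pts[:,2]>zt-.0025]
    print(k,len(t),np.round((t.max(0)+t.min(0))/2,4),np.round(np.ptp(t,axis=0),3))
E
```

```text
4.25 [0.46706533 0.02037031 0.20915283] [-0.30485887 -0.04693982  1.17647643]
blue 265 [0.4668 0.066  0.1492] [0.013 0.017 0.004]
yellow 531 [0.4687 0.0194 0.1518] [0.018 0.018 0.003]
green 509 [ 0.4729 -0.0285  0.1371] [0.018 0.018 0.004]
red 562 [ 0.477  -0.0762  0.137 ] [0.019 0.018 0.004]
```

View pics/wrist2.png

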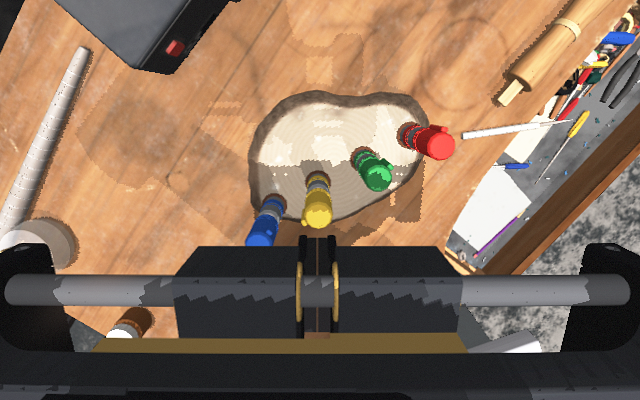

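Red now reads 0.137, level with green, at pixel (435,145). Yellow is at (318,208), right in line with the fingers, and blue is still at 0.149.

Request:
move_arm:
  increments: "1 -0.0015 0.02 0 0 0 0; 1 -0.0015 0.04 0 0 0 0; 1 -0.0015 0.05 0 0 0 0; 1 -0.0015 0.056 0 0 0 0; 1 -0.0015 0.059 0 0 0 0; 1 -0.0015 0.062 0 0 0 0; 1 -0.0015 0.065 0 0 0 0; 1 -0.0015 0.067 0 0 0 0"

```text
time_s: 5.1
tcp_pos: [0.469, 0.0185, 0.1439]
ee_rot: [[-0.919, 0.001, -0.393], [0.393, -0.001, -0.919], [-0.001, -1.0, 0.0]]
wrist_force: [-4.0, -2.4, 10.4]
gripper_width: 0.004
```

Request:
move_arm:
  increments: "1 0 0.001 0 0 0 0; 1 0 0.002 0 0 0 0; 1 0 0.003 0 0 0 0; 1 0 0.004 0 0 0 0; 1 0 0.005 0 0 0 0"

```text
time_s: 5.6
tcp_pos: [0.4693, 0.019, 0.1379]
ee_rot: [[-0.919, 0.002, -0.394], [0.394, 0.0, -0.919], [-0.001, -1.0, -0.001]]
wrist_force: [-0.3, -1.9, 3.0]
gripper_width: 0.007
```

Request:
move_arm:
  increments: "1 0 0.001 0 0 0 0; 1 0 0.0015 0 0 0 0; 1 0 0.002 0 0 0 0; 1 0 0.0025 0 0 0 0"

```text
time_s: 6.0
tcp_pos: [0.4694, 0.019, 0.1372]
ee_rot: [[-0.92, 0.002, -0.393], [0.393, -0.0, -0.92], [-0.002, -1.0, -0.0]]
wrist_force: [-5.9, 0.6, 19.0]
gripper_width: 0.007
```

Yellow is at its rigid stop (19 N at 0.137). I'll lift clear and check.

Request:
move_arm:
  increments: "1 0 -0.03 0 0 0 0; 1 0 -0.07 0 0 0 0; 1 0 -0.11 0 0 0 0; 1 0.04 -0.13 0 0 0 0; 1 0.08 -0.13 -0.03 0 0 0; 1 0.12 -0.13 -0.06 0 0 0; 1 0.15 -0.13 -0.09 0 0 0; 1 0.15 -0.13 -0.09 0 0 0"

```text
time_s: 6.8
tcp_pos: [0.3648, 0.1647, 0.265]
ee_rot: [[-0.922, 0.001, -0.387], [0.387, 0.003, -0.922], [0.0, -1.0, -0.003]]
wrist_force: [-0.4, -0.4, 1.0]
gripper_width: 0.007
```

```bash
python3 - <<'E'
from h import *
from station import sense,capture,r
s=sense();print(s['time_s'],s['tcp_pos'],s['wrist_force'],s['joint_velocities'].round(2) if hasattr(s['joint_velocities'],'round') else '')
for n in('scene','top','wrist'):
  p=camera_params(n);im,d=capture(n);P=cloud(n,im,d,p)
  cv2.imwrite(f'pics/{n}3.png',cv2.resize(im[160:280,260:400,::-1],None,fx=4,fy=4,interpolation=cv2.INTER_NEAREST) if n=='scene' else im[...,::-1])
  for k in ('blue','yellow','green','red'):
    m=hsvmask(im,k)&(d>0)&(P[...,2]>.1)&(P[...,2]<.16)&(abs(P[...,0]-.47)<.05)&(abs(P[...,1])<.12)
    pts=P[m]
    if len(pts)<20: print(n,k,len(pts));continue
    zt=np.percentile(pts[:,2],95); t=pts[pts[:,2]>zt-.0025]
    print(n,k,len(t),np.round((t.max(0)+t.min(0))/2,4))
E
```

```text
6.8 [0.3648254  0.16468302 0.26499955] [-0.35589174 -0.38298434  1.03133367] [-4.55  0.63 -0.23  0.76 -1.17  3.62]
scene blue 59 [0.4634 0.064  0.1482]
scene yellow 56 [0.4685 0.0167 0.1362]
scene green 58 [ 0.472  -0.0314  0.1359]
scene red 61 [ 0.4759 -0.0793  0.136 ]
top blue 33 [0.4628 0.0689 0.1497]
top yellow 39 [0.4678 0.0211 0.1375]
top green 25 [ 0.4693 -0.0271  0.1378]
top red 38 [ 0.474  -0.0747  0.1372]
wrist blue 506 [0.4639 0.0675 0.1497]
wrist yellow 295 [0.4659 0.0201 0.1368]
wrist green 0
wrist red 0
```

View pics/scene3.png

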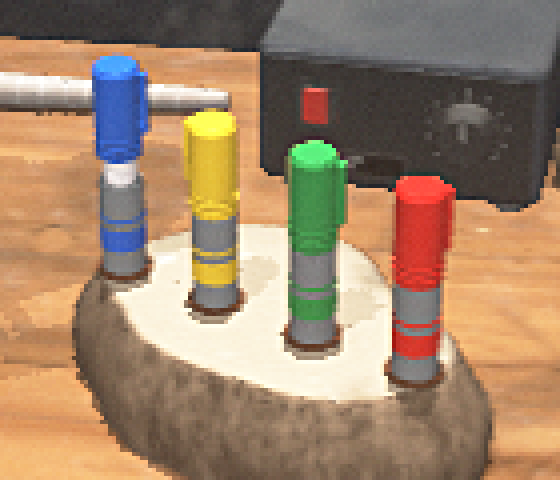

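The crop shows no white neck on yellow (212,215) or red (418,285). Both match green, and blue's neck still shows at (120,173). Handing in.

```bash
python3 -c "
from station import r,sense
print(r.finish_job(), sense()['time_s'])"
```

```text
the job is handed in; nothing more can be done
the job is handed in; nothing more can be done
```

I pushed the red cap home first and then the yellow one, using the shut fingertips. Each was pressed onto its rigid stop: about 20 N for red and 19 N for yellow, with the fingertips at a height of 0.137 m. The arm then backed clear, and I handed the job in at about 7 s.

- **Red and yellow:** in the last checks both tops read 0.136–0.138 m, level with the green cap that was already home. No white neck shows on either.
- **Blue:** untouched. Its top still reads 0.148–0.150 m, as at the start, with the white neck showing.
- **Disagreements:** the scene camera read about 1.5 mm lower, and up to 5 mm different sideways, than the top camera. Part of that is calibration. It was too small to affect the pushes. The last wrist view did not show red or green, so red's final reading comes from the scene and top cameras. An earlier wrist view, after its push, also put red at 0.137 m.

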